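# Shim a rocking pouring slab

## Robot

A 6-joint arm with a two-finger parallel gripper is mounted at the origin on a cart in front of the work surface, level with it; the furniture and walls round the work are solid. World frame = base frame: x ahead of the robot, y to its left, z up, the work surface at z = 0. Lengths are in m, angles in rad, forces in N, time in s.
With the tool pointing down it reaches from about 0.3 to 0.85 m from the base axis. Payload 5.4 kg.
Tool frame: the origin (TCP) lies at the very end of the fingers, on their centre line; the grasp point (between the pads) lies 19 mm behind it (arm.grip_depth is the distance from the TCP to the grasp point, in m); z points along the fingers, y is the line along which they close (so a half turn about z gives the same grasp; the last joint's range is limited). The gripper opens to 85 mm and grips with 20 to 120 N. Pads are 22 mm wide; open, the fingers measure 114 mm over their backs; the gripper's body (76 mm by 85 mm) begins 54 mm behind the grasp point. The pads swing forward as they close: fully open they stand 13 mm farther back than shut.
Start: joints at [1.08, 0.158, 1.597, -0, 1.386, -0.21], TCP at [0.159, 0.552, 0.231] pointing down, gripper open.
Joint ranges: [-2.91, 2.91], [-0.94, 2.29], [0.18, 2.7], [-1.29, 4.43], [0.17, 2.64], [-3, 3]. Speed limits (rad/s): [2.57, 2.57, 3.14, 3.14, 3.14, 3.14].

## Interface

Orientations are given as [roll, pitch, yaw] about the fixed x, y, z axes, in that order (R = Rz(yaw) Ry(pitch) Rx(roll)).
In Python, from rig import arm gives the robot as it stands. The module is installed in compiled form; this text tells all that it offers.
- The arm moves only by the shell command python3 -m pendant 'ROWS' [OPENING] [FORCE]. ROWS is a JSON object of lists of equal length, an entry for each row: "slide": the shift along the tool's x, y, z in cm, a list of three; "twist": the turn about the tool's z in degrees. A call has exactly 8 rows; each row shifts and turns the commanded pose from where the row before left it, along the tool's axes as they then stand; what a row does not reach is not made up. A row lasts 1/10 s, in which the tool goes at most 50 mm and 8.59 degrees, less where a joint would pass 70% of its speed; a pose out of reach is approached as far as the arm can. A call with a gripper value outside its range is refused whole. OPENING is the finger opening in cm, from 0 to 8.54, set as the call begins (- or left out, the last holds). The fingers move at their own pace and stop on an object; FORCE is the grip in N (left out, the last holds). Time passes only in rows, so rows that do not move let the fingers close, or fill a call up. It gives the time, the measured TCP pose, the force, the opening and the grip force at its end, in the units of the state.
- arm.get_obs(): the state, without advancing time (a new reading comes with each control period).
- arm.snapshot(name): name is "scene" or "top" or "wrist"; returns a dict with "color" (480x640x3 uint8, blue, green, red), "mtx" (3x3 intrinsics, pixels), "rvec" (rotation vector, rad) and "tvec" (3), from world to camera coordinates, as OpenCV has them. Camera axes: x right, y down, z forward; pixel columns grow to the right and rows downward; lengths in m; the calibration is good to about 2 mm. The wrist camera is an equidistant fisheye: a pixel r from the principal point sees the ray r / f radians off the axis. A picture is of the moment at which its call begins. There is no depth.
- arm.finish_job(): hands the job in; it is judged then, once.
The state is a dict: "time_s": time; "qpos": joint angles; "qd": joint speeds; "tau": joint torques, N m; "tcp_pos": TCP position; "eef_rot": TCP orientation; "ft_force": force on the tool from outside, world axes, zero at the start; "torque": the same for the moment, N m; "gripper_width": opening from 0.0 (shut) to 1.0 (fully open); "gripper_force": force on a finger pad.
Only numpy, scipy, OpenCV 4.12 (cv2) and the standard library are available. Lean on these libraries where they do the work, as an engineer would, in place of code of your own. Each camera call takes 0.05 s, during which the arm holds its last target. There are 200 camera calls.

## Task

The stone pouring slab stands on only three of its feet: the one at its front right corner is seized short and hangs clear of the bench. Take the orange wedge shim, lay it flat on the bench and push it thin end first under that foot until it jams tight by itself, without lifting the slab off its other feet or shoving it along; then let go and press down gently on the slab above that foot, to check that the corner no longer rocks. Do not rock the slab before it is shimmed, leave the flask and dishes standing on it, and do not disturb the dropper bottle and tape roll.

Things in the scene. Friction and masses are not known exactly. Their poses are not given: they have to be found in the camera images.
- slab: pale marble slab on four levelling feet, 2.2 kg; stone 200 (x) x 260 (y) x 16 mm, top 34 mm above the bench. Origin: on the bench under the centre of the stone; x axis away from the robot (front side at x = -100 mm), y left, z up. Feet: black rubber discs, 30 mm diameter, 6 mm thick, on steel stems; three stand on the bench at (-75, 85), (55, -105), (75, 105) mm, so it stands level
- corner_top (a point): point on the slab's top over the middle of the seized foot, which is at (-75, -105) mm from the slab's origin (front right) and hangs 3 to 11 mm clear of the bench, each time different and not measured. Unshimmed, 5 N down here rocks the slab. With the shim jammed, about 9 N of push on it starts to shove the slab along or lift it. Stone's underside 18 mm above the bench; axes as the slab's
- shim_mid (a point): orange smooth plastic wedge shim, 110 x 32 mm, 70 g, flat underside on the bench. Point: midway along and across it, 8 mm above its underside; x axis to the thin tip (55 mm away), z up. 2 mm thick at the tip, rising 1 in 7 to 16 mm, reached 12 mm before the tail end; that part is level. Sides and tail are upright. Wedging up with 1 N takes 1 to 2 N of push; it stays where it has jammed
- flask_mid (a point): conical flask with foil cap, 80 mm in diameter, 196 mm tall, standing on the far left of the slab; the point is at its centre. To be left alone
- dishes_mid (a point): stack of culture dishes, 60 mm in diameter, 45 mm tall, standing on the far right of the slab; the point is at its centre. To be left alone
- dropper_mid (a point): small white dropper bottle with blue cap, 36 mm in diameter, 75 mm tall, standing on the bench; the point is at its centre. To be left alone
- tape_mid (a point): roll of tape lying flat on the bench, 98 mm in diameter, 25 mm high; the point is at its centre. To be left alone
Things that resemble listed ones, but are neither listed nor needed, are in the scene too. Leave any black or purple look-alike of the part that bears shim_mid alone.

How it is judged:
On the way, in this order (a step that is already met when the one before it is completed fails the run):
1. the shim is jammed under the seized foot: it presses on it with more than 2 N while the slab is still level (contact force between shim and seized_foot above 2 N and angle between slab's own z axis and vertical below 0.006 rad and angle between shim_mid's own z axis and vertical below 0.06 rad), for 0.3 s.
2. with the shim let go, the slab is pressed down with more than 2.5 N above the seized foot and does not rock (contact force between any of the fingers, the arm and slab above 2.5 N and contact force between each of the arm, the fingers and shim below 0.1 N and horizontal distance between the grasp point and corner_top below 0.045 m and angle between slab's own z axis and vertical below 0.006 rad), for 0.2 s.
At the end, for the whole second after the job is handed in: The shim lies flat on the bench, at rest and let go, jammed under the seized foot and pressing on it with more than 2 N; the slab is level within 0.006 rad (the corner not lifted by more than about 1 mm), at rest, and within 3 mm of where it stood (all of step 1 and linear speed of each of shim, slab below 0.01 m/s and distance of slab from where it was at the start of the episode below 0.003 m); the robot touches nothing.
It fails at once if the slab is rocked or lifted by more than 0.010 rad (angle between slab's own z axis and vertical above 0.01 rad).
It fails at once if the slab is shoved more than 5 mm along (distance of slab from where it was at the start of the episode above 0.005 m).
It fails at once if the slab is pressed with more than 35 N (contact force between any of the fingers, the arm and slab above 35 N).
It fails at once if the flask or the dishes are shifted by more than 20 mm (distance of any of flask_mid, dishes_mid from where it was at the start of the episode above 0.02 m).
It fails at once if the dropper bottle or the tape roll is shifted by more than 15 mm (distance of any of dropper_mid, tape_mid from where it was at the start of the episode above 0.015 m).
It also fails if it takes over 61 s, if anything falls off the work surface, if the arm or the gripper's body presses on something with over 40 N, if the wrist force passes 120 N, or if a joint passes its speed limit or range.

## Working session

There is one attempt and no reset: what is moved stays moved. The work goes in short steps, Python scripts to look and compute and a shell command to move; the robot and the scene stay as the last step left them, time stands still between calls to the robot, and variables do not carry over. Pictures are saved under pics/ and viewed, at most 10 in all, crops included, and the job is handed in when it is done.

```bash
mkdir -p pics
cat > h.py <<'E'
import numpy as np,cv2,json
from rig import arm
def snap(n,f):
    s=arm.snapshot(n);cv2.imwrite(f'pics/{f}.png',s['color'])
    np.savez(f'pics/{f}.npz',**s);return s
def world(f,px,z):
    s=np.load(f'pics/{f}.npz');R=cv2.Rodrigues(s['rvec'])[0];t=s['tvec'].ravel();c=-R.T@t
    out=[]
    for (u,v),zz in zip(px,np.broadcast_to(z,len(px))):
        d=R.T@np.linalg.inv(s['mtx'])@np.array([u,v,1.]);out.append(c+d*(zz-c[2])/d[2])
    return np.round(out,4)
def proj(f,P):
    s=np.load(f'pics/{f}.npz');return cv2.projectPoints(np.array(P,float),s['rvec'],s['tvec'],s['mtx'],None)[0].reshape(-1,2).round(1)
E
python3 - <<'E'
from h import *
a=snap('scene','s0');b=snap('top','t0')
print({k:np.round(v,3) for k,v in arm.get_obs().items()})
for f in('s0','t0'):
    s=np.load(f'pics/{f}.npz');R=cv2.Rodrigues(s['rvec'])[0];print(s['mtx'],-R.T@s['tvec'].ravel())
E
```

```text
{'time_s': np.float64(0.1), 'qpos': array([ 1.08 ,  0.159,  1.598,  0.   ,  1.386, -0.21 ]), 'qd': array([-0.001, -0.001, -0.004,  0.   ,  0.002,  0.   ]), 'tau': array([ 0.0000e+00, -3.9699e+01, -3.3234e+01, -0.0000e+00,  4.0000e-03,
        0.0000e+00]), 'tcp_pos': array([0.159, 0.552, 0.23 ]), 'eef_rot': array([-3.14 , -0.   ,  2.861]), 'ft_force': array([ 0.239, -0.005, -0.652]), 'torque': array([-0.021,  0.034,  0.061]), 'gripper_force': np.float64(0.0), 'gripper_width': np.float64(1.0)}
[[610.73947733   0.         315.60773288]
 [  0.         610.73947733 237.43875891]
 [  0.           0.           1.        ]] [-0.14100904  0.98623674  1.31979175]
[[549.75791476   0.         324.81618551]
 [  0.         549.75791476 239.50097592]
 [  0.           0.           1.        ]] [ 0.25810627 -0.00532372  1.60527305]
```

View pics/s0.png

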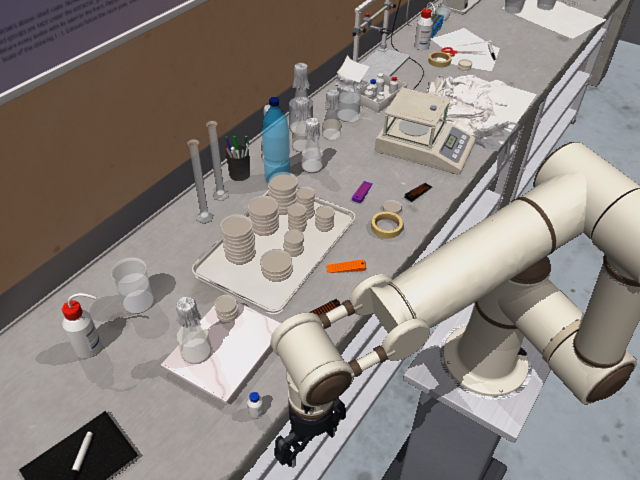

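View pics/t0.png

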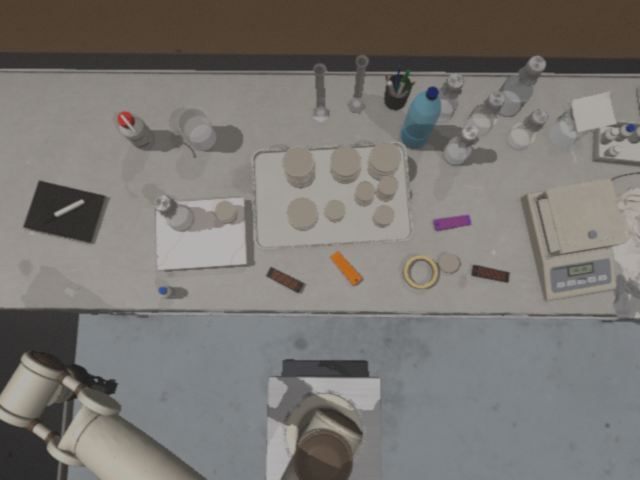

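The top view shows the slab at about (200,234), with the flask at (178,215), the dishes at (226,212) and the dropper at (165,291). The orange shim is at (346,268) and the tape at (421,271). The dark look-alikes at (286,280) and (490,273) and the purple one at (452,222) are not orange, so the shim is the one at (346,268). I'll confirm that in a crop.

Run:
```python
from h import *
t=cv2.imread('pics/t0.png')
a=cv2.resize(t[185:305,145:255],None,fx=4.5,fy=4.5,interpolation=cv2.INTER_CUBIC)
b=cv2.resize(t[245:295,325:370],None,fx=6,fy=6,interpolation=cv2.INTER_CUBIC)
im=np.zeros((540,495+270,3),np.uint8);im[:540,:495]=a;im[:300,495:]=b
s=cv2.imread('pics/s0.png')[255:280,320:375];im[310:310+120,495:759]=cv2.resize(s,(264,120))
cv2.imwrite('pics/c0.png',im)
o=t.astype(int);m=((o[:,:,2]>180)&(o[:,:,1]<150)&(o[:,:,0]<80)).astype(np.uint8);m[:245]=0;m[295:]=0;m[:,:325]=0;m[:,370:]=0
c=np.column_stack(np.nonzero(m)[::-1]).astype(np.float32);r=cv2.minAreaRect(c);bx=cv2.boxPoints(r);print(r,bx)
print(world('t0',bx,0.01),world('t0',[(325,430)],0))
g=world('t0',[(155,200),(245,198),(247,265),(157,269)],0.034);print(g)
print(proj('t0',[(0,0,0),(.3,0,0)]))
```

```text
((344.84930419921875, 267.32672119140625), (32.84174346923828, 7.152348518371582), 48.990909576416016) [[331.37567 257.28207]
 [336.7729  252.58882]
 [358.32294 277.37137]
 [352.92572 282.06464]]
[[ 0.4901 -0.0164  0.01  ]
 [ 0.5042 -0.0321  0.01  ]
 [ 0.4319 -0.0953  0.01  ]
 [ 0.418  -0.0797  0.01  ]] [[ 0.0042 -0.0028  0.    ]]
[[0.6517 0.5045 0.034 ]
 [0.6604 0.2396 0.034 ]
 [0.4617 0.2266 0.034 ]
 [0.4475 0.4855 0.034 ]]
[[324.  431.5]
 [325.1 322.9]]
```

View pics/c0.png

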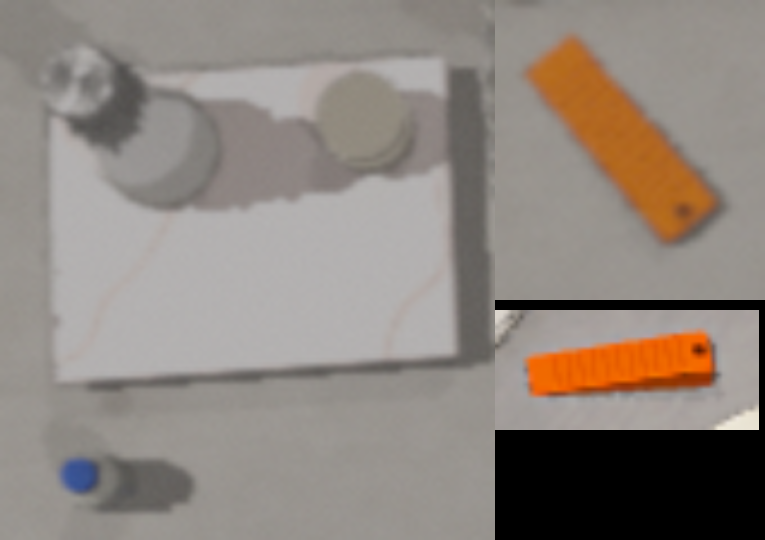

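The crop confirms the shim: it is orange, with a hole and a thicker side face at the lower-right end (the tail). The thin tip is at the upper left. The slab's corners are clear. Next I'll work out the poses.

Run:
```python
from h import *
cb=lambda p:[((x+.5)/6-.5+325-495/6,(y+.5)/6-.5+245) for x,y in p]
ca=lambda p:[((x+.5)/4.5-.5+145,(y+.5)/4.5-.5+185) for x,y in p]
w=world('t0',cb([(525,72),(575,36),(720,203),(670,243)]),[.002,.002,.016,.016]);print(w)
tip=w[:2].mean(0);tail=w[2:].mean(0);d=(tip-tail)[:2];print('shim',(tip+tail)/2,np.linalg.norm(d),np.degrees(np.arctan2(d[1],d[0])))
s=world('t0',ca([(445,57),(457,355),(57,382)]),.034);print(s)
fr,br,bl=s[0],s[1],s[2]
print(np.linalg.norm(fr-br),np.linalg.norm(bl-br))
a=fr-br;b=bl-br;y1=np.degrees(np.arctan2(a[1],a[0]));y2=np.degrees(np.arctan2(-b[0],b[1]));print(y1,y2)
y=np.radians((y1*.4+y2*.6));R=np.array([[np.cos(y),-np.sin(y)],[np.sin(y),np.cos(y)]])
L=np.array([[100,-130],[-100,-130],[-100,130]])/1000
o=np.mean([p[:2]-R@l for p,l in zip(s,L)],0);print('slab',o,'yaw',np.degrees(y),'foot',o+R@[-.075,-.105],'edge',o+R@[-.1,-.105])
print('dropper,decoy',world('t0',ca([(80,475)]),.075),world('t0',[(286,280),(421,271)],.01))
```

```text
[[ 0.4933 -0.0111  0.002 ]
 [ 0.5115 -0.0356  0.002 ]
 [ 0.4283 -0.1059  0.016 ]
 [ 0.4087 -0.0818  0.016 ]]
shim [ 0.46045 -0.0586   0.009  ] 0.10958768178951499 40.039867284015365
[[0.6625 0.2441 0.034 ]
 [0.4661 0.2292 0.034 ]
 [0.446  0.4846 0.034 ]]
0.19696438764406113 0.25618971485990605
4.338466833253336 4.499907267272384
slab [0.55474904 0.36508136] yaw 4.4353310936647645 foot [0.4880937  0.25459577] edge [0.46316857 0.25266242]
dropper,decoy [[0.3834 0.4538 0.075 ]] [[ 0.422   0.1151  0.01  ]
 [ 0.4524 -0.2781  0.01  ]]
```

```bash
python3 -m pendant '{"slide":[[-2.74,-3.34,0],[-2.74,-3.34,0],[-2.74,-3.34,0],[-2.74,-3.34,0],[-2.74,-3.34,0],[-2.74,-3.34,0],[-2.74,-3.34,0],[-2.74,-3.34,0]],"twist":[0,0,0,0,0,0,0,0]}' 8.5 30
python3 -m pendant '{"slide":[[-2.74,-3.34,0],[-2.74,-3.34,0],[-2.74,-3.34,0],[-2.74,-3.34,0],[-2.74,-3.34,0],[-2.74,-3.34,0],[-2.74,-3.34,0],[-2.74,-3.34,0]],"twist":[0,0,0,0,0,0,0,0]}'
python3 -m pendant '{"slide":[[0,0,1],[0,0,1],[0,0,1],[0,0,1],[0,0,1],[0,0,1],[0,0,1],[0,0,0]],"twist":[-8,-8,-8,-8,-8,-8,-8,0]}'
python3 -c "
from h import *;o=arm.get_obs();print(o)
snap('wrist','w1')"
```

```text
time_s: 0.9
tcp_pos: [0.2959, 0.2334, 0.231]
eef_rot: [-3.141, -0.0, 2.861]
ft_force: [0.8, 0.4, 1.1]
gripper_width: 0.993
gripper_force: 0.0
time_s: 1.7
tcp_pos: [0.4326, -0.0843, 0.231]
eef_rot: [3.141, -0.0, 2.86]
ft_force: [0.6, 0.2, 1.2]
gripper_width: 0.995
gripper_force: 0.0
time_s: 2.5
tcp_pos: [0.4312, -0.0819, 0.1596]
eef_rot: [3.138, -0.002, -2.445]
ft_force: [0.7, -0.5, -0.3]
gripper_width: 0.996
gripper_force: 0.0
{'time_s': 2.5, 'qpos': array([-4.64303555e-01, -1.33517951e-01,  2.03848353e+00, -1.62423287e-05,
        1.24044532e+00, -2.73201594e+00]), 'qd': array([ 0.00258784, -0.01483625, -0.02882896,  0.00212281,  0.01871884,
        0.12427758]), 'tau': array([-9.77192936e-02, -2.59771478e+01, -3.17434609e+01, -4.23836740e-03,
       -2.03439812e-01, -9.72269475e-01]), 'tcp_pos': array([ 0.43118902, -0.08185713,  0.15955678]), 'eef_rot': array([ 3.13809632e+00, -1.53457833e-03, -2.44466862e+00]), 'ft_force': array([ 0.73329993, -0.4778337 , -0.28522471]), 'torque': array([-0.02762281,  0.03565823,  0.01101834]), 'gripper_force': 0.0, 'gripper_width': 0.9956214400198946}
```

View pics/w1.png

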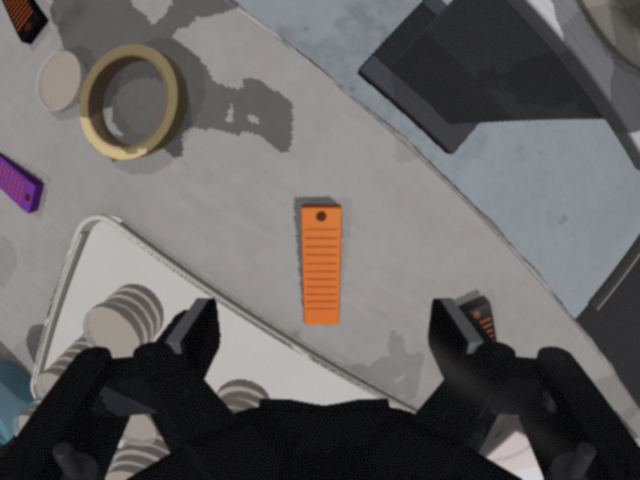

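The wrist view shows the shim centred between the fingers (columns 302–342) and aligned, with the hole/tail at (321,210) and the tip at (321,323). Next I'll descend and grip.

```bash
python3 -m pendant '{"slide":[[0,0,2.5],[0,0,2.5],[0,0,2.5],[0,0,2.5],[0,0,2],[0,0,2],[0,0,1.5],[0,0,0]],"twist":[0,0,0,0,0,0,0,0]}'
python3 -m pendant '{"slide":[[0,0,0],[0,0,0],[0,0,0],[0,0,0],[0,0,0],[0,0,0],[0,0,0],[0,0,0]],"twist":[0,0,0,0,0,0,0,0]}' 2.5 30
```

```text
time_s: 3.35
tcp_pos: [0.4312, -0.0819, 0.005]
eef_rot: [3.138, -0.002, -2.448]
ft_force: [-1.2, -0.2, 0.6]
gripper_width: 0.999
gripper_force: 0.0
time_s: 4.15
tcp_pos: [0.4333, -0.0829, 0.0072]
eef_rot: [-3.14, 0.001, -2.445]
ft_force: [-0.2, 0.5, 6.1]
gripper_width: 0.362
gripper_force: 30.8
```

```bash
python3 -m pendant '{"slide":[[0,0,-1],[0,0,-2],[0,0,-2],[0,0,-2],[0,0,-1],[0,0,0],[0,0,0],[0,0,0]],"twist":[0,0,5.5,7.5,7.5,7.5,7.5,0]}'
python3 -c "
from h import *
snap('wrist','w2')"
python3 -m pendant '{"slide":[[0.3,2.2,0],[0.55,4.2,0],[0.55,4.2,0],[0.55,4.2,0],[0.55,4.2,0],[0.55,4.2,0],[0.55,4.2,0],[0.55,4.2,0]],"twist":[0,0,0,0,0,0,0,0]}'
python3 -m pendant '{"slide":[[0.2,1.4,0],[0,0,0],[0,0,0],[0,0,0],[0,0,0],[0,0,0],[0,0,0],[0,0,0]],"twist":[0,0,0,0,0,0,0,0]}'
python3 -c "
from h import *
snap('wrist','w3');snap('top','t3');snap('scene','s3')
a=cv2.imread('pics/w3.png');b=cv2.imread('pics/t3.png')[200:320,150:300]
im=np.zeros((480,800,3),np.uint8);im[:240,:320]=cv2.resize(a,(320,240));im[240:,:320]=cv2.resize(cv2.imread('pics/s3.png')[270:450,140:380],(320,240));im[:384,320:]=cv2.resize(b,(480,384),interpolation=cv2.INTER_CUBIC)
cv2.imwrite('pics/c3.png',im)"
```

```text
time_s: 4.95
tcp_pos: [0.4324, -0.0824, 0.0867]
eef_rot: [-3.141, 0.0, -3.065]
ft_force: [0.1, 0.5, 0.4]
gripper_width: 0.364
gripper_force: 30.1
time_s: 5.8
tcp_pos: [0.3661, 0.231, 0.0865]
eef_rot: [-3.142, 0.0, -3.061]
ft_force: [1.7, 1.1, -0.0]
gripper_width: 0.363
gripper_force: 30.1
time_s: 6.6
tcp_pos: [0.3639, 0.2429, 0.0863]
eef_rot: [-3.142, 0.0, -3.065]
ft_force: [0.1, 0.2, -1.1]
gripper_width: 0.364
gripper_force: 30.2
```

View pics/c3.png

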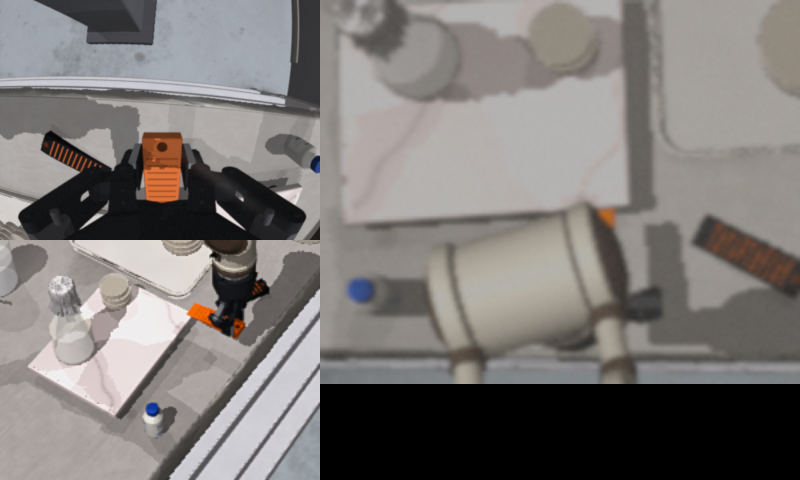

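View pics/w3.png

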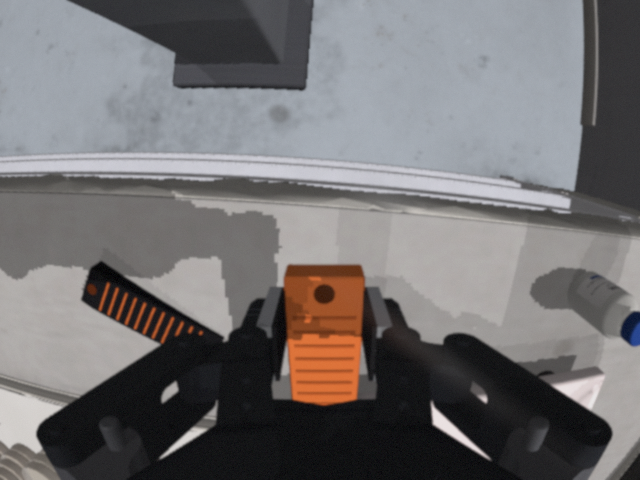

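Run:
```python
from h import *
print(world('t3',[(242.3,265),(238,265.5)],.081))
s=np.load('pics/w3.npz');R=cv2.Rodrigues(s['rvec'])[0];c=-R.T@s['tvec'].ravel();f=s['mtx'][0,0];K=s['mtx']
def wf(u,v,z):
    x,y=(u-K[0,2])/K[0,0],(v-K[1,2])/K[1,1];th=np.hypot(x,y);d=R.T@np.array([x/th*np.sin(th),y/th*np.sin(th),np.cos(th)]);return (c+d*(z-c[2])/d[2]).round(4)
print(c,[wf(*p,.095) for p in [(286,266),(363,266),(324,266)]],[wf(*p,.095) for p in[(290,334),(359,334)]])
print('bench edge',wf(320,185,0),'dropper base?')
```

```text
[[0.4555 0.2329 0.081 ]
 [0.454  0.2448 0.081 ]]
[0.29464439 0.23702908 0.2281474 ] [array([0.3433, 0.2263, 0.095 ]), array([0.3411, 0.2556, 0.095 ]), array([0.3422, 0.2408, 0.095 ])] [array([0.3731, 0.2292, 0.095 ]), array([0.3709, 0.2575, 0.095 ])]
bench edge [0.3237 0.237  0.    ] dropper base?
```

```bash
python3 -m pendant '{"slide":[[0,0.2,1.5],[0,0,2],[0,0,2],[0,0,1.2],[0,0,0.6],[0,0,0.4],[0,0,0],[0,0,0]],"twist":[0,0,0,0,0,0,0,0]}'
python3 -m pendant '{"slide":[[0,0,0.1],[0,0,0],[0,0,0],[0,0,0],[0,0,0],[0,0,0],[0,0,0],[0,0,0]],"twist":[0,0,0,0,0,0,0,0]}'
```

```text
time_s: 7.55
tcp_pos: [0.3642, 0.2454, 0.0099]
eef_rot: [3.141, 0.001, -3.065]
ft_force: [0.0, -0.5, -0.9]
gripper_width: 0.365
gripper_force: 30.2
time_s: 8.35
tcp_pos: [0.3636, 0.2452, 0.0083]
eef_rot: [-3.142, 0.0, -3.065]
ft_force: [0.3, 0.3, -1.0]
gripper_width: 0.367
gripper_force: 30.2
```

```bash
python3 -m pendant '{"slide":[[0,0,0.05],[-0.4,0,0],[-0.4,0,0],[-0.4,0,0],[-0.4,0,0],[-0.2,0,0],[0,0,0],[0,0,0]],"twist":[0,0,0,0,0,0,0,0]}'
python3 -m pendant '{"slide":[[-0.1,0,0],[-0.1,0,0],[-0.1,0,0],[-0.1,0,0],[-0.1,0,0],[0,0,0],[0,0,0],[0,0,0]],"twist":[0,0,0,0,0,0,0,0]}'
python3 -m pendant '{"slide":[[-0.1,0,0],[-0.1,0,0],[-0.1,0,0],[-0.1,0,0],[-0.1,0,0],[0,0,0],[0,0,0],[0,0,0]],"twist":[0,0,0,0,0,0,0,0]}'
```

```text
time_s: 9.15
tcp_pos: [0.3814, 0.2465, 0.0077]
eef_rot: [-3.142, -0.0, -3.065]
ft_force: [0.5, 0.3, -0.5]
gripper_width: 0.365
gripper_force: 30.2
time_s: 9.95
tcp_pos: [0.3865, 0.2469, 0.0078]
eef_rot: [-3.142, -0.0, -3.065]
ft_force: [-0.2, -0.7, -0.7]
gripper_width: 0.365
gripper_force: 30.2
time_s: 10.75
tcp_pos: [0.3914, 0.2473, 0.0078]
eef_rot: [-3.142, -0.0, -3.065]
ft_force: [0.0, 1.1, -1.3]
gripper_width: 0.364
gripper_force: 30.2
```

```bash
python3 -m pendant '{"slide":[[-0.1,0,0],[-0.1,0,0],[-0.1,0,0],[-0.1,0,0],[-0.1,0,0],[0,0,0],[0,0,0],[0,0,0]],"twist":[0,0,0,0,0,0,0,0]}'|grep -E "tcp|ft"
python3 -m pendant '{"slide":[[-0.1,0,0],[-0.1,0,0],[-0.1,0,0],[-0.1,0,0],[0,0,0],[0,0,0],[0,0,0],[0,0,0]],"twist":[0,0,0,0,0,0,0,0]}'|grep -E "tcp|ft"
```

```text
tcp_pos: [0.3964, 0.2477, 0.0078]
ft_force: [0.1, -0.3, -0.8]
tcp_pos: [0.4004, 0.248, 0.0078]
ft_force: [-0.5, -0.1, -0.7]
```

```bash
python3 -c "
from h import *
snap('wrist','w4')"
```

```text
(no output)
```

View pics/w4.png

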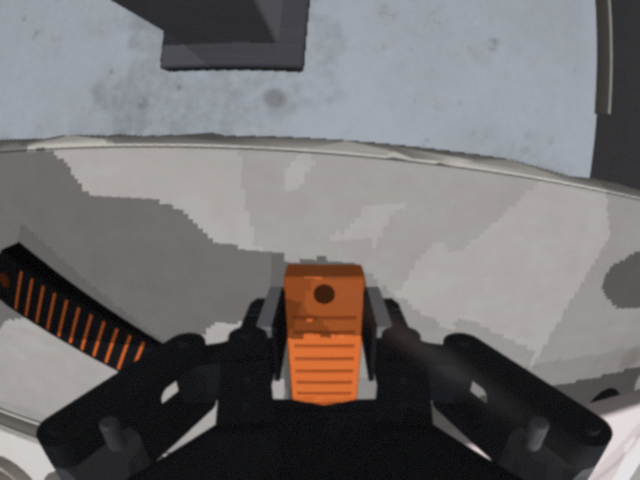

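The shim hasn't moved in the grip, with its tail edge still at row 266. The foot hasn't made contact yet, so I'll carry on in small steps.

```bash
for i in 1; do :; done
python3 -m pendant '{"slide":[[-0.1,0,0],[-0.1,0,0],[-0.1,0,0],[-0.1,0,0],[0,0,0],[0,0,0],[0,0,0],[0,0,0]],"twist":[0,0,0,0,0,0,0,0]}'|grep -E "tcp|ft"
python3 -m pendant '{"slide":[[-0.1,0,0],[-0.1,0,0],[-0.1,0,0],[-0.1,0,0],[0,0,0],[0,0,0],[0,0,0],[0,0,0]],"twist":[0,0,0,0,0,0,0,0]}'|grep -E "tcp|ft"
```

```text
tcp_pos: [0.4044, 0.2483, 0.0078]
ft_force: [0.5, 0.4, -0.8]
tcp_pos: [0.4084, 0.2486, 0.0078]
ft_force: [0.1, 0.4, -0.2]
```

```bash
python3 -m pendant '{"slide":[[-0.1,0,0],[-0.1,0,0],[-0.1,0,0],[-0.1,0,0],[0,0,0],[0,0,0],[0,0,0],[0,0,0]],"twist":[0,0,0,0,0,0,0,0]}'|grep -E "tcp|ft"
```

```text
tcp_pos: [0.4124, 0.2489, 0.0078]
ft_force: [-0.3, -0.6, -1.0]
```

```bash
python3 -m pendant '{"slide":[[-0.1,0,0],[-0.1,0,0],[-0.1,0,0],[-0.1,0,0],[0,0,0],[0,0,0],[0,0,0],[0,0,0]],"twist":[0,0,0,0,0,0,0,0]}'|grep -E "tcp|ft"
```

```text
tcp_pos: [0.4164, 0.2492, 0.0078]
ft_force: [0.1, -0.3, -0.6]
```

```bash
python3 -m pendant '{"slide":[[-0.1,0,0],[-0.1,0,0],[-0.1,0,0],[-0.1,0,0],[0,0,0],[0,0,0],[0,0,0],[0,0,0]],"twist":[0,0,0,0,0,0,0,0]}'|grep -E "tcp|ft"
```

```text
tcp_pos: [0.4203, 0.2495, 0.0078]
ft_force: [0.4, 0.1, -0.6]
```

```bash
python3 -m pendant '{"slide":[[-0.1,0,0],[-0.1,0,0],[-0.1,0,0],[-0.1,0,0],[0,0,0],[0,0,0],[0,0,0],[0,0,0]],"twist":[0,0,0,0,0,0,0,0]}'|grep -E "tcp|ft"
```

```text
tcp_pos: [0.4243, 0.2499, 0.0078]
ft_force: [-0.2, -0.6, -0.1]
```

```bash
python3 -m pendant '{"slide":[[-0.1,0,0],[-0.1,0,0],[-0.1,0,0],[0,0,0],[0,0,0],[0,0,0],[0,0,0],[0,0,0]],"twist":[0,0,0,0,0,0,0,0]}'|grep -E "tcp|ft"
```

```text
tcp_pos: [0.4274, 0.2501, 0.0078]
ft_force: [-0.1, -0.0, -0.6]
```

No contact yet, and the fingers are getting close to the slab. I'll release here, back out over the tail, and push from behind with shut fingers. That leaves the shim free and gives a clean force reading.

```bash
python3 -m pendant '{"slide":[[0,0,0],[0,0,0],[0,0,0],[0,0,0],[0,0,-1],[0,0,-1.5],[0,0,-1.5],[0,0,0]],"twist":[0,0,0,0,0,0,0,0]}' 5.5 30
python3 -m pendant '{"slide":[[1,0,0],[1,0,0],[1,0,0],[1,0,0],[0,0,0],[0,0,0],[0,0,0],[0,0,0]],"twist":[0,0,0,0,0,0,0,0]}' 0 30
python3 -c "
from h import *
snap('wrist','w5')
o=arm.get_obs();print(o['tcp_pos'],o['gripper_width'])"
```

```text
time_s: 18.8
tcp_pos: [0.4295, 0.2508, 0.0505]
eef_rot: [3.14, 0.005, -3.065]
ft_force: [-0.5, 0.7, -0.3]
gripper_width: 0.649
gripper_force: 0.0
time_s: 19.6
tcp_pos: [0.388, 0.2471, 0.048]
eef_rot: [3.141, 0.001, -3.065]
ft_force: [-0.0, 0.1, -0.6]
gripper_width: 0.0
gripper_force: 0.0
[0.38793224 0.24704568 0.04790161] -0.003507055785937419
```

View pics/w5.png

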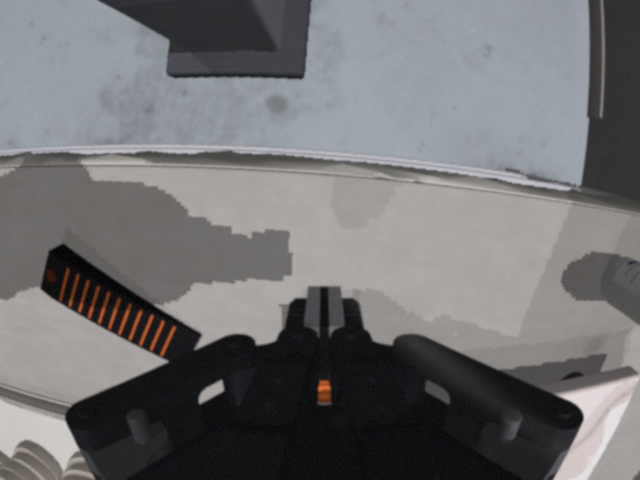

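The shut fingers at (324,310) are centred behind the tail, which shows at (324,390). I'll lower and push.

```bash
python3 -m pendant '{"slide":[[0,0,1],[0,0,1],[0,0,1],[0,0,0.6],[0,0,0.5],[0,0,0],[0,0,0],[0,0,0]],"twist":[0,0,0,0,0,0,0,0]}'|grep -E "tcp|ft"
python3 -m pendant '{"slide":[[-0.1,0,0],[-0.1,0,0],[-0.1,0,0],[-0.1,0,0],[-0.1,0,0],[0,0,0],[0,0,0],[0,0,0]],"twist":[0,0,0,0,0,0,0,0]}'|grep -E "tcp|ft"
python3 -m pendant '{"slide":[[-0.1,0,0],[-0.1,0,0],[-0.1,0,0],[-0.1,0,0],[0,0,0],[0,0,0],[0,0,0],[0,0,0]],"twist":[0,0,0,0,0,0,0,0]}'|grep -E "tcp|ft"
```

```text
tcp_pos: [0.3879, 0.2472, 0.0072]
ft_force: [0.4, 0.2, -0.0]
tcp_pos: [0.3924, 0.2474, 0.0068]
ft_force: [-0.3, -0.5, 0.3]
tcp_pos: [0.3964, 0.2477, 0.0068]
ft_force: [-0.0, 0.6, -0.8]
```

```bash
python3 -m pendant '{"slide":[[-0.1,0,0],[-0.1,0,0],[-0.1,0,0],[0,0,0],[0,0,0],[0,0,0],[0,0,0],[0,0,0]],"twist":[0,0,0,0,0,0,0,0]}'|grep -E "tcp|ft"
```

```text
tcp_pos: [0.3995, 0.2479, 0.0068]
ft_force: [-0.1, 0.0, 0.2]
```

```bash
python3 -m pendant '{"slide":[[-0.1,0,0],[-0.1,0,0],[-0.1,0,0],[0,0,0],[0,0,0],[0,0,0],[0,0,0],[0,0,0]],"twist":[0,0,0,0,0,0,0,0]}'|grep -E "tcp|ft"
```

```text
tcp_pos: [0.4025, 0.2482, 0.0068]
ft_force: [-0.4, 0.8, 0.1]
```

```bash
python3 -m pendant '{"slide":[[-0.1,0,0],[-0.1,0,0],[0,0,0],[0,0,0],[0,0,0],[0,0,0],[0,0,0],[0,0,0]],"twist":[0,0,0,0,0,0,0,0]}'|grep -E "tcp|ft"
```

```text
tcp_pos: [0.4042, 0.2483, 0.0066]
ft_force: [-2.5, 0.3, 0.4]
```

```bash
python3 -m pendant '{"slide":[[-0.1,0,0],[-0.1,0,0],[0,0,0],[0,0,0],[0,0,0],[0,0,0],[0,0,0],[0,0,0]],"twist":[0,0,0,0,0,0,0,0]}'|grep -E "tcp|ft"
```

```text
tcp_pos: [0.4052, 0.2483, 0.0064]
ft_force: [-5.8, -0.9, 2.2]
```

```bash
python3 -m pendant '{"slide":[[-0.1,0,0],[-0.1,0,0],[0,0,0],[0,0,0],[0,0,0],[0,0,0],[0,0,0],[0,0,0]],"twist":[0,0,0,0,0,0,0,0]}'|grep -E "tcp|ft"
python3 -c "
from h import *
snap('wrist','w6');snap('top','t6')"
```

```text
tcp_pos: [0.406, 0.2483, 0.006]
ft_force: [-9.7, -0.8, 4.3]
```

Firm jam: the push rose from 2.5 to 5.8 to 9.7 N. I'll back off now and check that the slab hasn't shifted.

```bash
python3 -m pendant '{"slide":[[0.2,0,0],[0.3,0,0],[0.5,0,0],[0.5,0,0],[0,0,-2],[0,0,-3],[0,0,-3],[0,0,0]],"twist":[0,0,0,0,0,0,0,0]}'|grep -E "tcp|ft"
python3 - <<'E'
from h import *
s=snap('top','t7')
a=cv2.imread('pics/t0.png');b=s['color']
g=lambda i:cv2.cvtColor(i,cv2.COLOR_BGR2GRAY)[190:240,150:260].astype(np.float32)
print('far slab shift px (2.9mm each)',cv2.phaseCorrelate(g(a),g(b),cv2.createHanningWindow((110,50),cv2.CV_32F)))
snap('wrist','w7')
im=np.hstack([cv2.resize(b[185:305,145:265],(400,400),interpolation=cv2.INTER_CUBIC),cv2.resize(cv2.imread('pics/w7.png')[180:480,170:470],(400,400))])
cv2.imwrite('pics/c7.png',im)
E
```

```text
tcp_pos: [0.3969, 0.2487, 0.0913]
ft_force: [1.5, 0.6, 0.1]
far slab shift px (2.9mm each) ((0.11586068904411206, 0.020657713710168224), 0.8769486335118611)
```

View pics/c7.png

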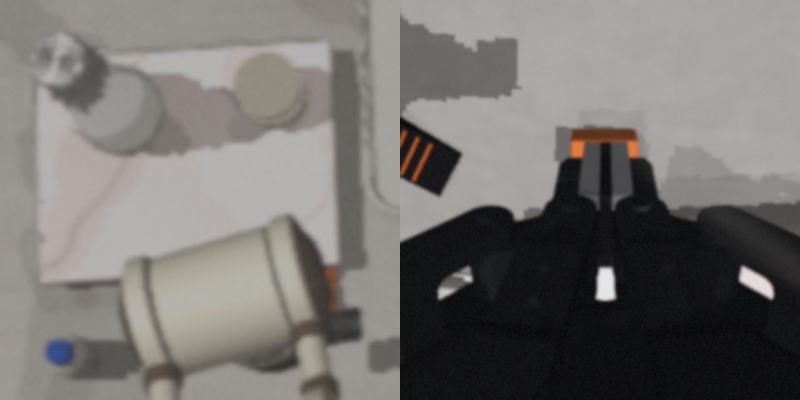

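The slab shift is about 0.3 mm (within noise) and the shim is still straight, with its tail at (605,140). Next I'll press gently above the foot.

```bash
python3 -m pendant '{"slide":[[-2.2,0,0],[-2.3,0,0],[-2.3,0,0],[-2.3,-0.1,0],[0,0,1.5],[0,0,1.5],[0,0,1.5],[0,0,0.4]],"twist":[0,0,0,0,0,0,0,0]}'|grep -E "tcp|ft"
python3 -m pendant '{"slide":[[0,0,0.1],[0,0,0.1],[0,0,0.1],[0,0,0.1],[0,0,0],[0,0,0],[0,0,0],[0,0,0]],"twist":[0,0,0,0,0,0,0,0]}'|grep -E "tcp|ft"
```

```text
tcp_pos: [0.4807, 0.2528, 0.0341]
ft_force: [-0.1, -0.2, -0.4]
tcp_pos: [0.4845, 0.2535, 0.0341]
ft_force: [-0.4, -0.7, 2.5]
```

```bash
python3 -m pendant '{"slide":[[0,0,0.1],[0,0,0.1],[0,0,0],[0,0,0],[0,0,0],[0,0,0],[0,0,0],[0,0,0]],"twist":[0,0,0,0,0,0,0,0]}'|grep -E "tcp|ft"
```

```text
tcp_pos: [0.4846, 0.2536, 0.034]
ft_force: [-7.5, -1.7, 17.0]
```

```bash
python3 -m pendant '{"slide":[[0,0,-0.2],[0,0,-0.5],[0,0,-2],[0,0,-3],[0,0,-4],[0,0,-4],[0,0,-2],[0,0,0]],"twist":[0,0,0,0,0,0,0,0]}'|grep -E "tcp|ft"
python3 -m pendant '{"slide":[[4,-4,0],[4,-4,0],[4,-4,0],[0,-5,0],[0,-5,0],[0,0,0],[0,0,0],[0,0,0]],"twist":[0,0,0,0,0,0,0,0]}'|grep -E "time|tcp|ft"
python3 - <<'E'
from h import *
s=snap('top','t8')
a=cv2.imread('pics/t0.png');b=s['color']
for y0,y1,x0,x1 in [(190,240,150,260),(235,285,148,200),(240,285,148,262)]:
    g=lambda i:cv2.cvtColor(i,cv2.COLOR_BGR2GRAY)[y0:y1,x0:x1].astype(np.float32)
    print(cv2.phaseCorrelate(g(a),g(b),cv2.createHanningWindow((x1-x0,y1-y0),cv2.CV_32F)))
im=np.hstack([cv2.resize(i[185:305,145:265],(400,400),interpolation=cv2.INTER_CUBIC) for i in(a,b)])
cv2.imwrite('pics/c8.png',im)
E
```

```text
tcp_pos: [0.4867, 0.2541, 0.1929]
ft_force: [0.8, -0.4, -1.1]
time_s: 31.05
tcp_pos: [0.3938, 0.0407, 0.1878]
ft_force: [-0.3, 0.7, -0.0]
((0.12817348656333394, 0.07795164737988003), 0.8218698984781901)
((0.07752589094871709, 0.06188955777445315), 0.9545467221295392)
((0.45206523275234645, 0.3591522057152865), 0.7795659619790536)
```

View pics/c8.png

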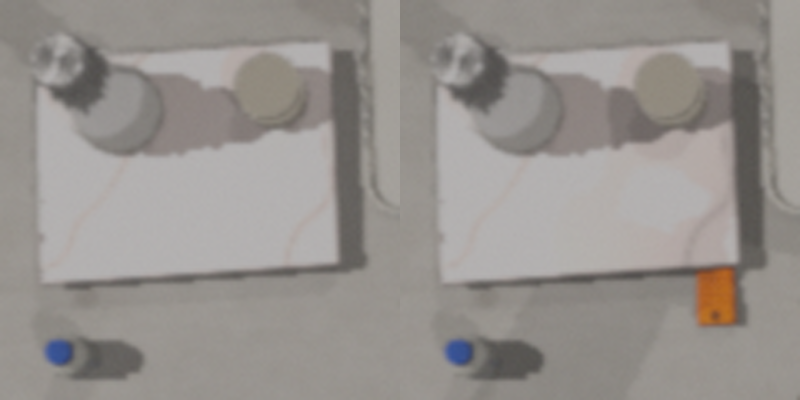

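The slab, flask, dishes and dropper sit where they were (shift under 0.1 px at the clear corner). The shim is straight under the front right foot and the robot is clear, so I'll hand in.

```bash
python3 -c "
from rig import arm
print(arm.finish_job())"
```

```text
the job is handed in; nothing more can be done
None
```

I jammed the orange shim under the seized foot, press-tested the corner and handed the job in. The slab moved about 0.3 mm at most and nothing else was disturbed. The push peaked at 9.7 N and the press at 17 N, both firmer than I intended; I got no verdict back, and I couldn't measure the shim's remaining grip on the foot or the slab's tilt directly.

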